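# Turn the photometer's sample wheel by a spoke and start the reading

## Task

Gently push a spoke of the photometer's sample wheel round with a fingertip until the blue-capped vial stands centred in front of the reading head's window, and leave it at rest there. Only then press the green start button on the head fully down, let it come up again and back away. Do not grip the wheel, do not touch the glass vials or their caps, and leave the bottle, tube rack and tip box where they stand.

Things in the scene. Friction and masses are not known exactly. Their poses are not given: they have to be found in the camera images.
- photometer: White bench photometer, fixed to the bench. Origin on the bench under the wheel's vertical axis, z up. A round pedestal (diameter 170 mm, top 45 mm above the bench) carries the sample wheel; the reading head stands in the +y direction of this frame. A footing 70 mm wide and 30 mm high joins pedestal and head.
- window (a point): Centre of the dark window with an amber slit in the wheel-side face of the white reading head, 150 mm from the wheel's axis, 62 mm above the bench. The head is a box: in the photometer's frame x -50 to 50 mm, y 150 to 235 mm, top 85 mm above the bench; a red line on its top points to the wheel's axis.
- wheel: Sample wheel, turns both ways without stops or clicks about a vertical axis. 2 to 2.5 N at 70 mm from the axis turns it; friction stops it when the push ends. Origin on the axis, 45 mm above the bench, z up. Grey hub, radius 28 mm, top 97 mm above the bench; four spokes along +y, -x, -y, +x. Set right when its +y points along the photometer's +y. Starts 0.7 rad to half a turn off, either way.
- blue_spoke (a point): Middle of the spoke that carries the blue-capped vial (the wheel's +y), 68 mm from the axis, 71 mm above the bench. All four spokes are 8 mm thick aluminium bars, 60 to 82 mm above the bench, ending in round black vial holders (radius 16 mm, centred 120 mm from the axis, 60 to 74 mm above the bench). The gaps between spokes are open down to the pedestal, 45 mm above the bench.
- blue_vial: Glass vial with a blue cap, standing in the holder at the end of the wheel's +y spoke, 120 mm from the axis: glass 22 mm and cap 25 mm in diameter, from 74 to 112 mm above the bench. Origin under its centre, at the top of the holder. It rides with the wheel and could be lifted out, but the fingers must not touch it.
- white_vial1: Like the blue-capped vial, but with a white cap, on the wheel's -x spoke. Not to be touched.
- white_vial2: Like the blue-capped vial, but with a white cap, on the wheel's -y spoke. Not to be touched.
- white_vial3: Like the blue-capped vial, but with a white cap, on the wheel's +x spoke. Not to be touched.
- blue_cap (a point): Centre of the top of the blue cap, 120 mm from the wheel's axis and 112 mm above the bench.
- read_spot (a point): Point in front of the window, 120 mm from the wheel's axis and 62 mm above the bench, where the blue-capped vial's centre must stand (seen from above).
- start_button (a joint): Travel of the start button in m: 0 up, 0.006 fully down. A spring pushes it up; fully down takes 4 N, and the button goes straight down.
- start_button_top (a point): Centre of the top of the green start button (28 mm diameter, in a black housing on top of the reading head, 200 mm from the wheel's axis); z is where the pressing finger first touches.
- reagent_bottle: Loose clear bottle with a blue cap, 66 mm diameter, 125 mm tall; origin under its centre.
- tube_rack: Loose orange tube rack 90 x 60 mm, 52 mm tall with its small tubes; origin under its centre.
- tip_box: Loose grey and yellow pipette-tip box 85 x 60 mm, 64 mm tall; origin under its centre.

How it is judged:
On the way, in this order (a step that is already met when the one before it is completed fails the run):
1. the blue-capped vial stands at the reading spot, at rest (horizontal distance between blue_cap and read_spot below 0.007 m and angular speed of wheel below 0.05 rad/s), for 0.3 s.
2. the start button is pressed fully down (value of joint start_button above 0.0045 m), for 0.05 s.
At the end, for the whole second after the job is handed in: The blue-capped vial is within 7 mm of the reading spot (seen from above), the wheel at rest, the start button pressed (at least 4.5 mm) after that and up again (all of step 1 and value of joint start_button below 0.0015 m); the robot touches nothing.
It fails at once if the start button is pressed (over 2.5 mm) while the blue-capped vial is not at the reading spot (7 mm) (value of joint start_button above 0.0025 m and horizontal distance between blue_cap and read_spot above 0.007 m).
It fails at once if the fingers grip or force the wheel (over 30 N) (contact force between the fingers and wheel above 30 N).
It fails at once if the fingers touch a vial (over 1 N) (contact force between the fingers and blue_vial above 1 N or contact force between the fingers and white_vial1 above 1 N or contact force between the fingers and white_vial2 above 1 N or contact force between the fingers and white_vial3 above 1 N).
It fails at once if the bottle, tube rack or tip box is moved (over 15 mm), lifted or tipped (distance of any of reagent_bottle, tube_rack, tip_box from where it was at the start of the episode above 0.015 m or angle between any of reagent_bottle, tube_rack, tip_box's own z axis and vertical above 0.3 rad).
It also fails if it takes over 51 s, if anything falls off the work surface, if the arm or the gripper's body presses on something with over 40 N, if the wrist force passes 120 N, or if a joint passes its speed limit or range.

## Robot

A 7-joint arm with a two-finger parallel gripper is mounted at the origin on the work surface. World frame = base frame: x ahead of the robot, y to its left, z up, the work surface at z = 0. Lengths are in m, angles in rad, forces in N, time in s.
With the tool pointing down it reaches from about 0.425 to 0.925 m from the base axis. Payload 6.8 kg.
Tool frame: the origin (TCP) lies midway between the tips of the shut fingers; the grasp point (between the pads) lies 19 mm behind it; z points along the fingers, y is the line along which they close (so a half turn about z gives the same grasp; the last joint's range is limited). The gripper opens to 85 mm and grips with 20 to 120 N. Pads are 22 mm wide; open, the fingers measure 114 mm over their backs; the gripper's body (76 mm by 85 mm) begins 54 mm behind the grasp point. The pads swing forward as they close: fully open they stand 13 mm farther back than shut.
Start: joints at [1.019, 0.477, 0.022, 1.555, -0.011, 1.109, -0.083], TCP at [0.29, -0.61, 0.211] pointing down, gripper open.
Joint ranges: [-2.96, 2.96], [-0.34, 2.1], [-1.41, 1.46], [0.24, 2.44], [-1.37, 4.51], [0.17, 1.92], [-2.96, 2.96]. Speed limits (rad/s): [2.39, 2.39, 3.14, 3.14, 3.14, 3.14, 3.14].

## Interface

Orientations are given as a rotation vector (axis times angle).
In Python, from bench import get_obs, grab_frame, camera_params, r gives the robot as it stands.
- The arm moves only by the shell command python3 -m jog 'ROWS' [FORCE]. ROWS is JSON, a list of rows, each an object of numbers: "rx", "ry", "rz": the turn, a rotation vector about the world's x, y, z scaled (see below); "x", "y", "z": the shift along the world's x, y, z scaled (see below); "jaw": the opening, from -1 (shut) to 1 (fully open). In form: [{"rx": .., "ry": .., "rz": .., "x": .., "y": .., "z": .., "jaw": ..}, ...]. A call has 1 to 8 rows; each row shifts and turns the commanded pose from where the row before left it; what a row does not reach is not made up. The controller multiplies each number of a shift by 60 mm and each number of a turn by 10 degrees. A row lasts 1/8 s, in which the tool goes at most 62.5 mm and 10.7 degrees, less where a joint would pass 70% of its speed; a pose out of reach is approached as far as the arm can. A call with a number of a shift or a turn outside -1 to 1 is refused whole. A call with a gripper value outside its range is refused whole. The fingers move at their own pace and stop on an object; FORCE is the grip in N (left out, the last holds). Time passes only in rows, so rows that do not move let the fingers close. It gives the time, the measured TCP pose, the force, the opening and the grip force at its end, in the units of the state.
- get_obs(): the state, without advancing time (a new reading comes with each control period).
- grab_frame(name): name is "side" or "top" or "wrist"; returns the picture (384x512x3 uint8, red, green, blue); there is no depth.
- camera_params(name): a dict with "fx", "fy", "cx", "cy" (pixels), "k1" (the pictures are not rectified: a ray, as slopes to the right and down, at radius r is drawn at 1 + k1 r^2 times it, then the intrinsics apply), "R" (3x3) and "t" (3): a world point X has camera coordinates R X + t. Camera axes: x right, y down, z forward; pixel columns grow to the right and rows downward; lengths in m; the calibration is good to about 2 mm. A picture is of the moment at which its call begins: read the wrist's pose just before it. camera_params takes no time and is no camera call; for the wrist camera it gives the pose at the moment of the call.
- r.hand_in(): hands the job in; it is judged then, once.
The state is a dict: "clock": time; "joints": joint angles; "qvel": joint speeds; "tau": joint torques, N m; "tcp_pos": TCP position; "orientation": TCP orientation; "contact_force": force on the tool from outside, world axes, zero at the start; "moment": the same for the moment, N m; "grip_width": finger opening in m; "gripper_force": force on a finger pad.
Only numpy, scipy, OpenCV 4.12 (cv2) and the standard library are available. Lean on these libraries where they do the work, as an engineer would, in place of code of your own. Each camera call takes 0.05 s, during which the arm holds its last target. There are 200 camera calls.

## Working session

There is one attempt and no reset: what is moved stays moved. The work goes in short steps, Python scripts to look and compute and a shell command to move; the robot and the scene stay as the last step left them, time stands still between calls to the robot, and variables do not carry over. Pictures are saved under pics/ and viewed, at most 10 in all, crops included, and the job is handed in when it is done.

```bash
mkdir -p pics; ls
python3 - <<'E'
from bench import get_obs, grab_frame, camera_params
import cv2
o=get_obs(); print(o['clock'],o['tcp_pos'],o['orientation'],o['grip_width'])
for n in ['side','top']:
    cv2.imwrite(f'pics/{n}0.png',grab_frame(n)[:,:,::-1]); p=camera_params(n); print(n,p)
E
```

```text
pics
0.0 [ 0.28956501 -0.6090317   0.20962526] [-3.06284545e+00 -6.91103621e-01  7.75272736e-04] 0.0851924823572066
side {'fx': 498.7582302399137, 'fy': 498.7582302399137, 'cx': 240.97639363441453, 'cy': 195.76477183159054, 'k1': 0.017057185040868363, 'R': array([[-0.97258606, -0.23138905,  0.02314017],
       [-0.13835467,  0.49580013, -0.85734487],
       [ 0.18690732, -0.83704321, -0.51422205]]), 't': array([0.57853249, 0.21451259, 0.86258005])}
top {'fx': 403.5341339565884, 'fy': 403.5341339565884, 'cx': 253.38089571341237, 'cy': 189.85967096214694, 'k1': -0.09944709621954186, 'R': array([[ 0.01759619, -0.99979491, -0.0100255 ],
       [-0.98963228, -0.01598608, -0.14273193],
       [ 0.14254239,  0.0124331 , -0.98971061]]), 't': array([-0.07381643,  0.62727216,  0.90413761])}
```

View pics/top0.png

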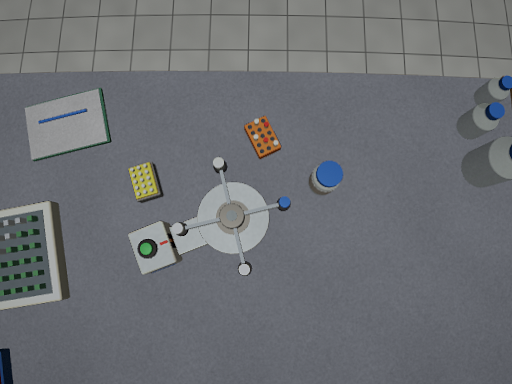

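View pics/side0.png

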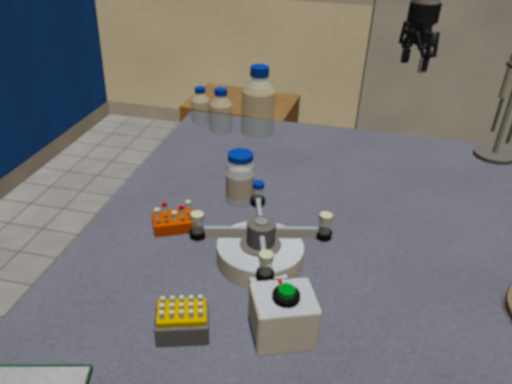

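The top view shows the hub at about (232,216), the blue cap at (284,203), the button at (147,249) and the red line at (164,243). Bottle is at (328,176), rack at (262,137) and tip box at (145,182). Next I locate these in world coordinates.

```bash
cat > h.py <<'E'
from bench import get_obs, grab_frame, camera_params
import cv2, numpy as np
def ray(p,u,v):
    K=np.array([[p['fx'],0,p['cx']],[0,p['fy'],p['cy']],[0,0,1]])
    n=cv2.undistortPoints(np.array([[[u,v]]],float),K,np.array([p['k1'],0,0,0.]))[0,0]
    return -p['R'].T@p['t'], p['R'].T@np.array([n[0],n[1],1])
def plane(p,uv,z):
    c,d=ray(p,*uv); return c+d*(z-c[2])/d[2]
def blob(im,lo,hi,box):
    x0,y0,x1,y1=box; h=cv2.cvtColor(im[y0:y1,x0:x1],cv2.COLOR_RGB2HSV)
    m=cv2.inRange(h,np.array(lo),np.array(hi)); n,l,s,c=cv2.connectedComponentsWithStats(m)
    k=1+np.argmax(s[1:,4]); return c[k]+[x0,y0],s[k,4]
BLUE=((105,130,50),(125,255,255)); GREEN=((50,120,50),(75,255,255)); RED=((0,150,80),(8,255,255))
E
python3 - <<'E'
from h import *
p=camera_params('top'); im=grab_frame('top')
b,a=blob(im,*BLUE,(272,190,296,216)); g,a2=blob(im,*GREEN,(130,230,165,265)); r_,a3=blob(im,*RED,(152,230,180,255))
print(b,a,g,a2,r_,a3)
B=plane(p,b,.112);G=plane(p,g,.097);Rr=plane(p,r_,.085)
# white caps
h=cv2.cvtColor(im,cv2.COLOR_RGB2HSV); W=[]
for x,y in [(219,162),(178,229),(244,269)]:
    s=im[y-11:y+11,x-11:x+11].min(2); n,l,st,c=cv2.connectedComponentsWithStats((s>205).astype(np.uint8))
    k=1+np.argmax(st[1:,4]); uv=c[k]+[x-11,y-11]; W.append(plane(p,uv,.112)); print('white',uv,st[k,4],W[-1])
print('B',B,'G',G,'red',Rr)
print('hub px',plane(p,(232,215.5),.097))
C=(B+sum(W))/4; print('centre',C,[np.linalg.norm((q-C)[:2]) for q in [B]+W+[G]])
C2=(W[0]+W[2])/2;C3=(B+W[1])/2;print(C2,C3)
a=lambda v:np.degrees(np.arctan2(v[1],v[0]))
print('ang blue',a(B-C),'whites',[a(w-C) for w in W],'head',a(G-C),a(Rr-C),a(G-Rr))
for n,uv,z in [('bottle',(329,174),.125),('rack',(263,137),.05),('tip',(145,182),.064)]: print(n,plane(p,uv,z))
# side view check
ps=camera_params('side'); 
ims=grab_frame('side'); gs,_=blob(ims,*GREEN,(265,275,310,310)); bs,_=blob(ims,*BLUE,(250,178,268,192))
def tri(u1,u2):
    c1,d1=ray(p,*u1);c2,d2=ray(ps,*u2); s=np.linalg.lstsq(np.c_[d1,-d2],c2-c1,rcond=None)[0]
    return (c1+s[0]*d1),(c2+s[1]*d2)
print('tri G',tri(g,gs),'tri B',tri(b,bs))
E
```

```text
[284.08823529 201.80392157] 102 [145.1682243  247.96261682] 107 [163.23076923 242.23076923] 13Traceback (most recent call last):
  File "<stdin>", line 10, in <module>
    return _wrapfunc(a, 'argmax', axis=axis, out=out, **kwds)
    return bound(*args, **kwds)
ValueError: attempt to get argmax of an empty sequence
```

```bash
cat > m.py <<'E'
from h import *
p=camera_params('top'); im=grab_frame('top')
b,a=blob(im,*BLUE,(272,190,296,216)); g,a2=blob(im,*GREEN,(130,230,165,265)); r_,a3=blob(im,*RED,(152,230,180,255))
B=plane(p,b,.112);G=plane(p,g,.097);Rr=plane(p,r_,.085); W=[]
for x,y in [(219,162),(178,229),(244,269)]:
    s=im[y-11:y+11,x-11:x+11].min(2); t=s.max()*0.82; n,l,st,c=cv2.connectedComponentsWithStats((s>t).astype(np.uint8))
    k=1+np.argmax(st[1:,4]); uv=c[k]+[x-11,y-11]; W.append(plane(p,uv,.112)); print('white',uv,st[k,4],W[-1])
print('B',B,'G',G,'red',Rr)
print('hub px',plane(p,(232,215.5),.097))
C=(B+sum(W))/4; print('centre',C,[np.linalg.norm((q-C)[:2]) for q in [B]+W+[G]])
C2=(W[0]+W[2])/2;C3=(B+W[1])/2;print(C2,C3)
a=lambda v:np.degrees(np.arctan2(v[1],v[0]))
print('ang blue',a(B-C),'whites',[a(w-C) for w in W],'head',a(G-C),a(Rr-C),a(G-Rr))
for n,uv,z in [('bottle',(329,174),.125),('rack',(263,137),.05),('tip',(145,182),.064)]: print(n,plane(p,uv,z))
ps=camera_params('side'); 
ims=grab_frame('side'); gs,_=blob(ims,*GREEN,(265,275,310,310)); bs,_=blob(ims,*BLUE,(250,178,268,192))
def tri(u1,u2):
    c1,d1=ray(p,*u1);c2,d2=ray(ps,*u2); s=np.linalg.lstsq(np.c_[d1,-d2],c2-c1,rcond=None)[0]
    return (c1+s[0]*d1),(c2+s[1]*d2)
print('tri G',tri(g,gs),'tri B',tri(b,bs))
E
python3 m.py
```

```text
white [218.         162.04395604] 91 [0.67953643 0.01518099 0.112     ]
white [178.06770833 231.86979167] 192 [0.52425826 0.09728023 0.112     ]
white [243.80412371 269.01030928] 97 [ 0.44800625 -0.04665748  0.112     ]
B [ 0.5935844  -0.13124627  0.112     ] G [0.48793639 0.1720038  0.097     ] red [0.50147763 0.13507113 0.085     ]
hub px [ 0.5630767 -0.0177932  0.097    ]
centre [ 0.56134633 -0.01636063  0.112     ] [np.float64(0.11932310228363206), np.float64(0.12232649526059211), np.float64(0.11953983053856213), np.float64(0.11731953869454824), np.float64(0.2021637433139368)]
[ 0.56377134 -0.01573824  0.112     ] [ 0.55892133 -0.01698302  0.112     ]
ang blue -74.32534402824682 whites [np.float64(14.942398351561113), np.float64(108.07472167799163), np.float64(-165.0342178935839)] head 111.29200456033267 111.57141497576428 110.13529713240857
bottle [ 0.65420059 -0.22739637  0.125     ]
rack [ 0.75545528 -0.08399687  0.05      ]
tip [0.64007505 0.18965206 0.064     ]
tri G (array([0.4879603 , 0.17087945, 0.10103567]), array([0.48597932, 0.17072056, 0.10100314])) tri B (array([ 0.59417412, -0.13157656,  0.10688013]), array([ 0.59257448, -0.13177074,  0.10670841]))
```

```bash
python3 -m jog '[{"x":0.5,"y":0.84,"jaw":-1},{"x":0.5,"y":0.84,"jaw":-1},{"x":0.5,"y":0.84,"jaw":-1},{"x":0.5,"y":0.84,"jaw":-1},{"x":0.5,"y":0.84,"jaw":-1},{"x":0.5,"y":0.84,"jaw":-1},{"x":0.5,"y":0.84,"jaw":-1},{"x":0.5,"y":0.84,"jaw":-1}]' 30
```

```text
validation failed for argument at $[0]...
```

```bash
python3 -m jog '[{"rx":0,"ry":0,"rz":0,"x":0.5,"y":0.84,"z":0,"jaw":-1},{"rx":0,"ry":0,"rz":0,"x":0.5,"y":0.84,"z":0,"jaw":-1},{"rx":0,"ry":0,"rz":0,"x":0.5,"y":0.84,"z":0,"jaw":-1},{"rx":0,"ry":0,"rz":0,"x":0.5,"y":0.84,"z":0,"jaw":-1},{"rx":0,"ry":0,"rz":0,"x":0.5,"y":0.84,"z":0,"jaw":-1},{"rx":0,"ry":0,"rz":0,"x":0.5,"y":0.84,"z":0,"jaw":-1},{"rx":0,"ry":0,"rz":0,"x":0.5,"y":0.84,"z":0,"jaw":-1}]' 30
```

```text
clock: 1.12
tcp_pos: [0.5006, -0.2552, 0.2108]
orientation: [3.064, 0.691, 0.001]
contact_force: [0.7, -0.8, -0.0]
grip_width: -0.0
gripper_force: 0.0
```

```bash
python3 -m jog '[{"rx":0,"ry":0,"rz":0,"x":0.5,"y":0.84,"z":0,"jaw":-1},{"rx":0,"ry":0,"rz":0,"x":0.5,"y":0.84,"z":0,"jaw":-1},{"rx":0,"ry":0,"rz":0,"x":0.5,"y":0.84,"z":0,"jaw":-1},{"rx":0,"ry":0,"rz":0,"x":0.45,"y":0.84,"z":0,"jaw":-1},{"rx":0,"ry":0,"rz":0,"x":0,"y":0,"z":-0.4,"jaw":-1},{"rx":0,"ry":0,"rz":0,"x":0,"y":0,"z":0,"jaw":-1}]'
python3 - <<'E'
from h import *
o=get_obs(); print(o['tcp_pos']); im=np.hstack([grab_frame('wrist')])
cv2.imwrite('pics/w1.png',im[:,:,::-1]); print(camera_params('wrist'))
E
```

```text
clock: 1.88
tcp_pos: [0.6154, -0.0549, 0.1847]
orientation: [-3.063, -0.693, 0.007]
contact_force: [-0.7, -0.1, -0.4]
grip_width: 0.0
gripper_force: 0.0
[ 0.6153593  -0.05487721  0.18467755]
{'fx': 273.32724348950325, 'fy': 273.32724348950325, 'cx': 254.1758369869737, 'cy': 192.43127630318327, 'k1': -0.05918369525635956, 'R': array([[ 4.27840283e-01, -9.03854297e-01,  3.20781190e-04],
       [-8.61146501e-01, -4.07516651e-01,  3.03902751e-01],
       [-2.74553084e-01, -1.30298079e-01, -9.52703005e-01]]), 't': array([-0.31456574,  0.47519949,  0.517082  ])}
```

View pics/w1.png

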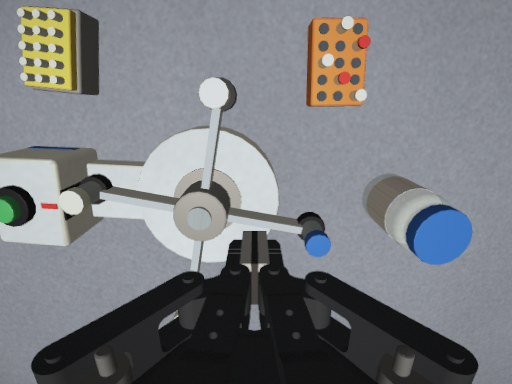

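The wrist view shows the hub at (200,215), the blue cap at (317,243), a white cap at (215,93) and the button at (8,210). The shut fingertip is at (255,240), above the gap between the blue and far white spokes. I refine the axis from this view and project the descent.

Run:
```python
from h import *
p=camera_params('wrist'); im=cv2.imread('pics/w1.png')[:,:,::-1].copy()
b,a=blob(im,*BLUE,(300,228,335,262)); B=plane(p,b,.112)
print('B',b,a,B)
for n,uv,z in [('hubtop light disc',(199,218),.097),('white1',(214,93),.112),('white2',(75,201),.112),('ped left-right',((139+279)/2,(127+262)/2),.045),('red',(49,206),.085),('btn',(4,211),.098)]: print(n,plane(p,uv,z))
o=get_obs()['tcp_pos']
for z in (.185,.1,.06):
    q=p['R']@np.array([o[0],o[1],z])+p['t']; print(z,p['cx']+p['fx']*q[0]/q[2],p['cy']+p['fy']*q[1]/q[2])
C=np.array([.563,-.0165]);d=o[:2]-C;print('tip r',np.hypot(*d),np.degrees(np.arctan2(d[1],d[0])))
# arc plan
for a in range(-40,-248,-5): 
    pass
```

```text
B [317.12825279 243.15613383] 538 [ 0.59710358 -0.13291245  0.112     ]
hubtop light disc [ 0.56559157 -0.0193618   0.097     ]
white1 [0.68092082 0.01077231 0.112     ]
white2 [0.53780474 0.09333501 0.112     ]
ped left-right [ 0.57346367 -0.01811067  0.045     ]
red [0.50258253 0.1319372  0.085     ]
btn [0.48379373 0.16936717 0.098     ]
0.185 253.50837983919084 228.68160773924325
0.1 253.68762183918025 190.2310550807488
0.06 253.73827212022073 179.3656814605637
tip r 0.06603373062979229 -36.62750171982795
```

```bash
python3 -m jog '[{"rx":0,"ry":0,"rz":0,"x":0.08,"y":-0.05,"z":-0.7,"jaw":-1},{"rx":0,"ry":0,"rz":0,"x":0,"y":0,"z":-0.7,"jaw":-1},{"rx":0,"ry":0,"rz":0,"x":0,"y":0,"z":-0.63,"jaw":-1},{"rx":0,"ry":0,"rz":0,"x":0,"y":0,"z":0,"jaw":-1}]'
cat > arc.py <<'E'
import sys,numpy as np
from bench import get_obs
C=np.array([.565,-.018]);r=.068;step=float(sys.argv[1]);n=int(sys.argv[2])
p=get_obs()['tcp_pos'][:2];d=p-C;a=np.degrees(np.arctan2(d[1],d[0]));print('r',np.hypot(*d),'ang',a,get_obs()['tcp_pos'])
for i in range(1,n+1):
    t=np.radians(a-step*i);q=C+r*np.array([np.cos(t),np.sin(t)]);print(np.round((q-p)/.06,3),round(np.degrees(t)));p=q
E
python3 arc.py 5 16
```

```text
clock: 2.42
tcp_pos: [0.6195, -0.0597, 0.0631]
orientation: [-3.065, -0.688, 0.008]
contact_force: [0.5, -0.1, -0.3]
grip_width: 0.0002
gripper_force: 0.0
r 0.06862676840848711 ang -37.394983359789386 [ 0.61952176 -0.05967747  0.06310726]
[-0.072 -0.07 ] -42
[-0.07 -0.07] -47
[-0.076 -0.064] -52
[-0.081 -0.057] -57
[-0.086 -0.05 ] -62
[-0.09  -0.042] -67
[-0.093 -0.034] -72
[-0.095 -0.026] -77
[-0.097 -0.017] -82
[-0.098 -0.009] -87
[-0.099 -0.   ] -92
[-0.099  0.008] -97
[-0.097  0.017] -102
[-0.096  0.025] -107
[-0.093  0.034] -112
[-0.09   0.042] -117
```

```bash
python3 -m jog '[{"rx":0,"ry":0,"rz":0,"x":-0.072,"y":-0.07,"z":0,"jaw":-1},{"rx":0,"ry":0,"rz":0,"x":-0.07,"y":-0.07,"z":0,"jaw":-1},{"rx":0,"ry":0,"rz":0,"x":-0.076,"y":-0.064,"z":0,"jaw":-1},{"rx":0,"ry":0,"rz":0,"x":-0.081,"y":-0.057,"z":0,"jaw":-1},{"rx":0,"ry":0,"rz":0,"x":-0.086,"y":-0.05,"z":0,"jaw":-1},{"rx":0,"ry":0,"rz":0,"x":-0.09,"y":-0.042,"z":0,"jaw":-1},{"rx":0,"ry":0,"rz":0,"x":-0.093,"y":-0.034,"z":0,"jaw":-1},{"rx":0,"ry":0,"rz":0,"x":-0.095,"y":-0.026,"z":0,"jaw":-1}]'
python3 arc.py 7 16
```

```text
clock: 3.42
tcp_pos: [0.5814, -0.083, 0.0648]
orientation: [-3.064, -0.691, 0.0]
contact_force: [-0.4, -0.4, 0.1]
grip_width: -0.0003
gripper_force: 0.0
r 0.06708963103347063 ang -75.8285949468621 [ 0.58142512 -0.08304794  0.06475118]
[-0.132 -0.04 ] -83
[-0.138 -0.009] -90
[-0.138  0.008] -97
[-0.136  0.025] -104
[-0.132  0.041] -111
[-0.126  0.057] -118
[-0.118  0.072] -125
[-0.109  0.086] -132
[-0.097  0.098] -139
[-0.085  0.11 ] -146
[-0.071  0.119] -153
[-0.056  0.127] -160
[-0.04   0.133] -167
[-0.023  0.136] -174
[-0.006  0.138] -181
[0.01  0.138] -188
```

```bash
python3 -m jog '[{"rx":0,"ry":0,"rz":0,"x":-0.12,"y":-0.04,"z":0,"jaw":-1},{"rx":0,"ry":0,"rz":0,"x":-0.138,"y":-0.009,"z":0,"jaw":-1},{"rx":0,"ry":0,"rz":0,"x":-0.138,"y":0.008,"z":0,"jaw":-1},{"rx":0,"ry":0,"rz":0,"x":-0.136,"y":0.025,"z":0,"jaw":-1},{"rx":0,"ry":0,"rz":0,"x":-0.132,"y":0.041,"z":0,"jaw":-1},{"rx":0,"ry":0,"rz":0,"x":-0.126,"y":0.057,"z":0,"jaw":-1},{"rx":0,"ry":0,"rz":0,"x":-0.118,"y":0.072,"z":0,"jaw":-1},{"rx":0,"ry":0,"rz":0,"x":-0.109,"y":0.086,"z":0,"jaw":-1}]'
python3 arc.py 7 14
python3 - <<'E'
from h import *
a,b=grab_frame('wrist'),grab_frame('top')
cv2.imwrite('pics/w2.png',np.hstack([cv2.resize(a,(400,300)),cv2.resize(b[100:340,90:410],(400,300))])[:,:,::-1])
E
```

```text
clock: 4.42
tcp_pos: [0.5204, -0.0682, 0.0648]
orientation: [-3.065, -0.692, -0.0]
contact_force: [0.1, 0.4, 0.3]
grip_width: 0.0003
gripper_force: 0.0
r 0.0671203883404652 ang -131.6048649024584 [ 0.52043275 -0.06818871  0.0648454 ]
[-0.107  0.087] -139
[-0.085  0.109] -146
[-0.071  0.119] -153
[-0.056  0.127] -160
[-0.04   0.132] -167
[-0.024  0.136] -174
[-0.007  0.138] -181
[0.01  0.138] -188
[0.027 0.136] -195
[0.043 0.132] -202
[0.059 0.125] -209
[0.074 0.117] -216
[0.087 0.107] -223
[0.1   0.096] -230
```

View pics/w2.png

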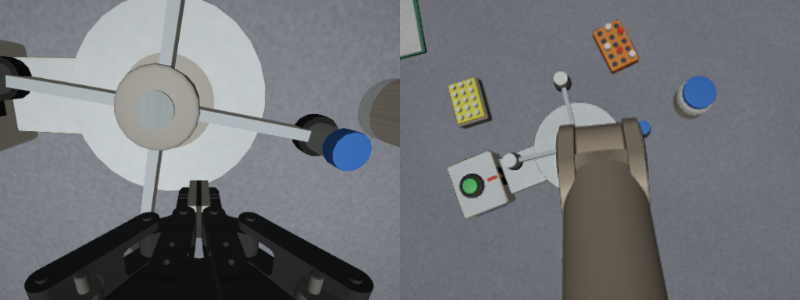

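The blue cap is still at about top pixel (286,201), so the wheel has not turned although the finger passed angle -75°. I check the fingertip's real height in the side view.

Run:
```python
from h import *
a=grab_frame('side'); o=get_obs()['tcp_pos']; p=camera_params('side')
def pr(X):
    q=p['R']@np.array(X)+p['t']; return p['cx']+p['fx']*q[0]/q[2],p['cy']+p['fy']*q[1]/q[2]
print(pr(o),pr([.597,-.133,.112]),pr([.565,-.018,.097]))
cv2.imwrite('pics/s2.png',cv2.resize(a[130:330,150:400],(800,640))[:600,:,::-1])
```

```text
(np.float64(286.331269840084), np.float64(222.66794364723222)) (np.float64(256.14688022090746), np.float64(181.18425160047968)) (np.float64(259.90938924115267), np.float64(219.41318517611631))
```

View pics/s2.png

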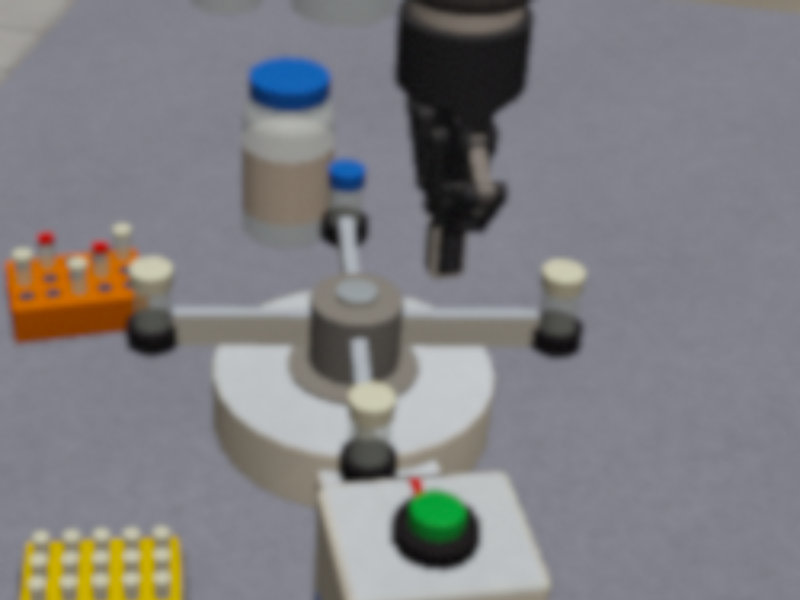

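The fingertip sits at about (289,215) in the full side picture, while the reported TCP projects to (286,223). The real tip is therefore some 15 mm higher than reported and just cleared the spokes. I go lower here, in the gap at -131°, watching the force.

```bash
python3 -m jog '[{"rx":0,"ry":0,"rz":0,"x":0,"y":0,"z":-0.1,"jaw":-1},{"rx":0,"ry":0,"rz":0,"x":0,"y":0,"z":-0.1,"jaw":-1},{"rx":0,"ry":0,"rz":0,"x":0,"y":0,"z":-0.08,"jaw":-1},{"rx":0,"ry":0,"rz":0,"x":0,"y":0,"z":0,"jaw":-1}]'
python3 - <<'E'
from h import *
a=grab_frame('side'); o=get_obs()['tcp_pos']; p=camera_params('side')
def pr(X):
    q=p['R']@np.array(X)+p['t']; return p['cx']+p['fx']*q[0]/q[2],p['cy']+p['fy']*q[1]/q[2]
print(pr(o),pr(o+[0,0,.017]),o)
cv2.imwrite('pics/s3.png',cv2.resize(a[150:280,230:360],(780,600))[:600,:,::-1])
E
```

```text
clock: 5.08
tcp_pos: [0.5204, -0.0686, 0.0474]
orientation: [-3.064, -0.691, 0.002]
contact_force: [0.2, -0.7, -0.6]
grip_width: -0.0004
gripper_force: 0.0
(np.float64(285.7425130866701), np.float64(229.7045813522821)) (np.float64(286.33954948432716), np.float64(222.6192234036962)) [ 0.52068035 -0.06863943  0.04768405]
```

View pics/s3.png

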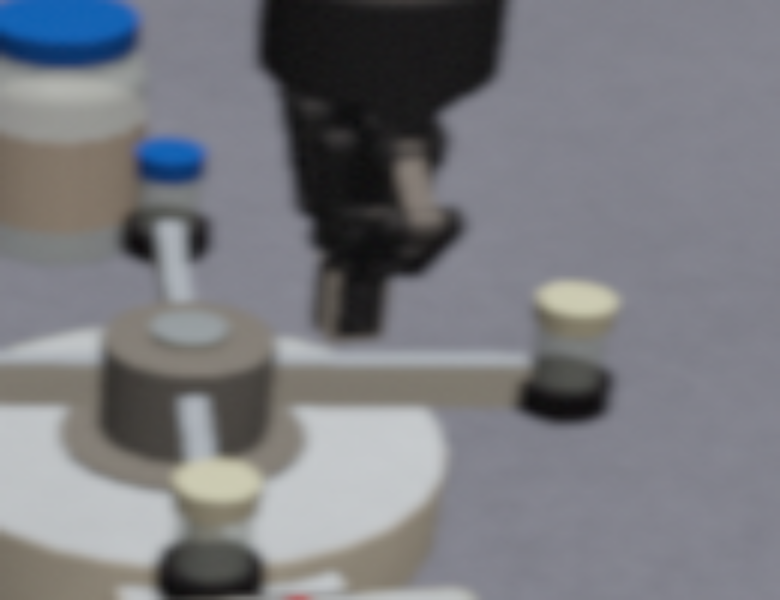

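The tip is now at about (289,222), which puts it about 17 mm above the reported height, at z ≈ 0.065 and within the spoke's height. I go 4 mm lower and then push the near spoke clockwise.

```bash
python3 -m jog '[{"rx":0,"ry":0,"rz":0,"x":-0.03,"y":0.03,"z":-0.06,"jaw":-1},{"rx":0,"ry":0,"rz":0,"x":-0.06,"y":0.06,"z":0,"jaw":-1},{"rx":0,"ry":0,"rz":0,"x":-0.06,"y":0.07,"z":0,"jaw":-1},{"rx":0,"ry":0,"rz":0,"x":-0.055,"y":0.075,"z":0,"jaw":-1},{"rx":0,"ry":0,"rz":0,"x":-0.05,"y":0.08,"z":0,"jaw":-1},{"rx":0,"ry":0,"rz":0,"x":-0.04,"y":0.085,"z":0,"jaw":-1}]'
python3 arc.py 6 8
python3 - <<'E'
from h import *
im=grab_frame('top'); s=grab_frame('side');p=camera_params('side')
b,a=blob(s,*BLUE,(200,175,350,300)) ; print(b,a,plane(p,b,.108))
E
```

```text
clock: 5.88
tcp_pos: [0.5039, -0.0448, 0.0447]
orientation: [3.064, 0.69, 0.003]
contact_force: [3.3, -2.1, 0.4]
grip_width: -0.0001
gripper_force: 1.3
r 0.06673434217837777 ang -156.30595298388013 [ 0.50389107 -0.04481737  0.04473396]
[-0.061  0.102] -162
[-0.03   0.115] -168
[-0.018  0.117] -174
[-0.006  0.118] -180
[0.007 0.118] -186
[0.019 0.117] -192
[0.031 0.114] -198
[0.043 0.111] -204
[265.97560976 184.63414634] 82 [ 0.5758523  -0.13132714  0.108     ]
```

```bash
python3 -m jog '[{"rx":0,"ry":0,"rz":0,"x":-0.045,"y":0.102,"z":0,"jaw":-1},{"rx":0,"ry":0,"rz":0,"x":-0.03,"y":0.115,"z":0,"jaw":-1},{"rx":0,"ry":0,"rz":0,"x":-0.018,"y":0.117,"z":0,"jaw":-1},{"rx":0,"ry":0,"rz":0,"x":-0.006,"y":0.118,"z":0,"jaw":-1},{"rx":0,"ry":0,"rz":0,"x":0.007,"y":0.118,"z":0,"jaw":-1},{"rx":0,"ry":0,"rz":0,"x":0.019,"y":0.117,"z":0,"jaw":-1},{"rx":0,"ry":0,"rz":0,"x":0.031,"y":0.114,"z":0,"jaw":-1},{"rx":0,"ry":0,"rz":0,"x":0.043,"y":0.111,"z":0,"jaw":-1}]'
cat > t.py <<'E'
from h import *
s=grab_frame('side');p=camera_params('side')
b,a=blob(s,*BLUE,(255,175,360,320)); B=plane(p,b,.108); d=B[:2]-[.565,-.018]
print('blue',b,a,B,'r',np.hypot(*d),'ang',np.degrees(np.arctan2(d[1],d[0])))
E
python3 t.py; python3 arc.py 6 8
```

```text
clock: 6.98
tcp_pos: [0.5029, 0.0104, 0.0443]
orientation: [3.065, 0.691, -0.001]
contact_force: [-0.4, -3.9, -0.2]
grip_width: 0.0001
gripper_force: 1.3
blue [310.27777778 197.97222222] 36 [ 0.48146265 -0.10277779  0.108     ] r 0.11902000687048038 ang -134.5777518853319
r 0.06833973405701392 ang 154.18581745161288 [0.50347982 0.01175881 0.04438429]
[0.062 0.101] 148
[0.068 0.097] 142
[0.078 0.09 ] 136
[0.086 0.081] 130
[0.095 0.072] 124
[0.101 0.061] 118
[0.107 0.05 ] 112
[0.112 0.039] 106
```

```bash
python3 -m jog '[{"rx":0,"ry":0,"rz":0,"x":0.058,"y":0.101,"z":0,"jaw":-1},{"rx":0,"ry":0,"rz":0,"x":0.068,"y":0.097,"z":0,"jaw":-1},{"rx":0,"ry":0,"rz":0,"x":0.078,"y":0.09,"z":0,"jaw":-1},{"rx":0,"ry":0,"rz":0,"x":0.086,"y":0.081,"z":0,"jaw":-1},{"rx":0,"ry":0,"rz":0,"x":0.095,"y":0.072,"z":0,"jaw":-1},{"rx":0,"ry":0,"rz":0,"x":0.101,"y":0.061,"z":0,"jaw":-1},{"rx":0,"ry":0,"rz":0,"x":0.107,"y":0.05,"z":0,"jaw":-1},{"rx":0,"ry":0,"rz":0,"x":0.112,"y":0.039,"z":0,"jaw":-1}]'
python3 t.py; python3 arc.py 6 8
```

```text
clock: 8.02
tcp_pos: [0.5457, 0.0459, 0.0443]
orientation: [-3.064, -0.692, 0.001]
contact_force: [-2.9, -2.0, -0.5]
grip_width: -0.0
gripper_force: 1.3
blue [326.31034483 224.79310345] 116 [ 0.44246733 -0.01643101  0.108     ] r 0.12254271435492937 ang 179.26638681229534
r 0.06700848005159239 ang 105.55646032285344 [0.54702914 0.04655373 0.044546  ]
[0.111 0.042] 100
[0.118 0.014] 94
[0.119 0.001] 88
[ 0.118 -0.011] 82
[ 0.116 -0.024] 76
[ 0.113 -0.036] 70
[ 0.109 -0.047] 64
[ 0.103 -0.058] 58
```

```bash
python3 -m jog '[{"rx":0,"ry":0,"rz":0,"x":0.114,"y":0.03,"z":0,"jaw":-1},{"rx":0,"ry":0,"rz":0,"x":0.118,"y":0.014,"z":0,"jaw":-1},{"rx":0,"ry":0,"rz":0,"x":0.119,"y":0.001,"z":0,"jaw":-1},{"rx":0,"ry":0,"rz":0,"x":0.118,"y":-0.011,"z":0,"jaw":-1},{"rx":0,"ry":0,"rz":0,"x":0.116,"y":-0.024,"z":0,"jaw":-1},{"rx":0,"ry":0,"rz":0,"x":0.113,"y":-0.036,"z":0,"jaw":-1},{"rx":0,"ry":0,"rz":0,"x":0.109,"y":-0.047,"z":0,"jaw":-1},{"rx":0,"ry":0,"rz":0,"x":0.052,"y":-0.029,"z":0,"jaw":-1}]'
python3 t.py; python3 arc.py 3 8
```

```text
clock: 9.07
tcp_pos: [0.5978, 0.0394, 0.0445]
orientation: [-3.064, -0.691, -0.001]
contact_force: [-3.1, -0.2, 0.2]
grip_width: 0.0
gripper_force: 1.2
blue [298.94615385 251.11538462] 130 [0.47998853 0.07468736 0.108     ] r 0.12576921898473342 ang 132.52658563871768
r 0.06602459705050952 ang 59.90949538632142 [0.59810258 0.03912676 0.04451923]
[ 0.067 -0.003] 57
[ 0.049 -0.034] 54
[ 0.047 -0.036] 51
[ 0.045 -0.039] 48
[ 0.043 -0.041] 45
[ 0.041 -0.043] 42
[ 0.038 -0.045] 39
[ 0.036 -0.047] 36
```

```bash
python3 -m jog '[{"rx":0,"ry":0,"rz":0,"x":0.055,"y":-0.028,"z":0,"jaw":-1},{"rx":0,"ry":0,"rz":0,"x":0.049,"y":-0.034,"z":0,"jaw":-1},{"rx":0,"ry":0,"rz":0,"x":0.047,"y":-0.036,"z":0,"jaw":-1},{"rx":0,"ry":0,"rz":0,"x":0.045,"y":-0.039,"z":0,"jaw":-1},{"rx":0,"ry":0,"rz":0,"x":0.022,"y":-0.021,"z":0,"jaw":-1},{"rx":0,"ry":0,"rz":0,"x":0,"y":0,"z":0,"jaw":-1}]'
python3 t.py; python3 arc.py 2 4
python3 - <<'E'
from h import *
p=camera_params('wrist');print(p['R'].tolist(),p['t'].tolist()); w=grab_frame('wrist'); cv2.imwrite('pics/w4.png',w[:,:,::-1]);
t=grab_frame('top'); g=cv2.resize(t[190:280,120:250],(640,443)); cv2.imwrite('pics/t4.png',np.vstack([cv2.resize(t[190:280,120:250],(416,288),interpolation=2),w[:288,:416]])[:,:,::-1])
E
```

```text
clock: 9.88
tcp_pos: [0.6107, 0.0298, 0.0445]
orientation: [3.064, 0.691, 0.001]
contact_force: [-0.3, 0.1, 0.2]
grip_width: -0.0001
gripper_force: 0.3
blue [283.73643411 254.60465116] 129 [0.50311099 0.09075111 0.108     ] r 0.12512814724640275 ang 119.64370999762201
r 0.06619631890069778 ang 46.28211568063572 [0.61074881 0.02984349 0.0445876 ]
[ 0.049 -0.006] 44
[ 0.027 -0.029] 42
[ 0.026 -0.03 ] 40
[ 0.025 -0.031] 38
[[0.428271569558685, -0.903649021296017, 0.0013816723537026317], [-0.862016068063792, -0.40808051267218676, 0.3006635887117817], [-0.27113052411630545, -0.12995669081643274, -0.9537292579157158]] [-0.23509933955868456, 0.5492629575771386, 0.3900977847646745]
```

View pics/t4.png

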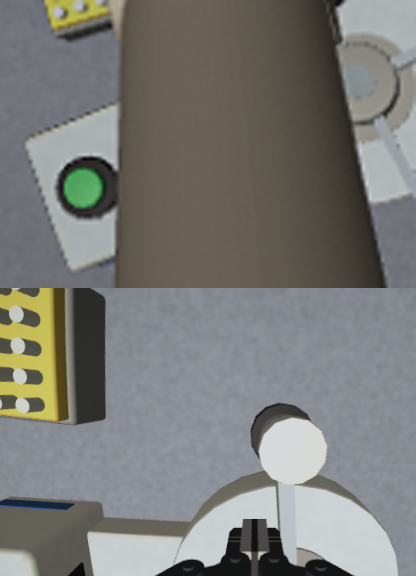

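```bash
python3 -m jog '[{"rx":0,"ry":0,"rz":0,"x":0.03,"y":-0.027,"z":0,"jaw":-1},{"rx":0,"ry":0,"rz":0,"x":0.027,"y":-0.029,"z":0,"jaw":-1},{"rx":0,"ry":0,"rz":0,"x":0.026,"y":-0.03,"z":0,"jaw":-1},{"rx":0,"ry":0,"rz":0,"x":0,"y":0,"z":0,"jaw":-1}]'
python3 t.py; python3 arc.py 2 4
cat > s.py <<'E'
from h import *
s=grab_frame('side');p=camera_params('side'); h=cv2.cvtColor(s,cv2.COLOR_RGB2HSV)
g,_=blob(s,*GREEN,(260,275,315,315)); rd,n=blob(s,*RED,(265,270,300,300)); b,_=blob(s,*BLUE,(255,235,320,275))
G=plane(p,g,.099);R=plane(p,rd,.0855);B=plane(p,b,.108); print('G',g,G,'R',rd,n,R,'B',b,B)
m=cv2.inRange(h,np.array((15,25,190)),np.array((35,110,255))); k,l,st,c=cv2.connectedComponentsWithStats(m)
for i in range(1,k):
    if st[i,4]>25 and 180<c[i][0]<345 and 170<c[i][1]<290: print('cap?',c[i],st[i,4],plane(p,c[i],.108))
a=lambda v:np.degrees(np.arctan2(v[1],v[0])); print('G-R',a(G-R),'G-B',a(G-B))
E
python3 s.py
```

```text
clock: 10.52
tcp_pos: [0.6152, 0.0245, 0.0443]
orientation: [3.065, 0.691, 0.0]
contact_force: [-1.3, 0.5, 0.1]
grip_width: 0.0001
gripper_force: 0.6
blue [276.66666667 255.51111111] 135 [0.51401725 0.09621237 0.108     ] r 0.12507480724936726 ang 114.05529394090642
r 0.06594260606707664 ang 40.211032202566045 [0.6153585  0.02457286 0.04437229]
[ 0.051 -0.009] 38
[ 0.024 -0.032] 36
[ 0.023 -0.032] 34
[ 0.022 -0.033] 32
G [286.10699588 291.43621399] [0.48629553 0.16860112 0.099     ] R [279.27272727 279.54545455] 11 [0.50283703 0.12818646 0.0855    ] B [276.66666667 255.51111111] [0.51401725 0.09621237 0.108     ]
cap? [323.25       208.89583333] 48 [ 0.45288131 -0.06912784  0.108     ]
cap? [196.80645161 219.06451613] 62 [0.67362148 0.02777186 0.108     ]
G-R 112.25901657395949 G-B 110.95465167674878
```

```bash
python3 -m jog '[{"rx":0,"ry":0,"rz":0,"x":-0.1,"y":0.12,"z":0,"jaw":-1},{"rx":0,"ry":0,"rz":0,"x":-0.06,"y":0.07,"z":0,"jaw":-1},{"rx":0,"ry":0,"rz":0,"x":0,"y":0,"z":0.8,"jaw":-1},{"rx":0,"ry":0,"rz":0,"x":0,"y":0,"z":1,"jaw":-1},{"rx":0,"ry":0,"rz":0,"x":-0.3,"y":-0.9,"z":0.2,"jaw":-1},{"rx":0,"ry":0,"rz":0,"x":-0.3,"y":-0.9,"z":0.2,"jaw":-1},{"rx":0,"ry":0,"rz":0,"x":-0.3,"y":-0.9,"z":0,"jaw":-1},{"rx":0,"ry":0,"rz":0,"x":-0.3,"y":-0.9,"z":0,"jaw":-1}]'
python3 -m jog '[{"rx":0,"ry":0,"rz":0,"x":-0.3,"y":-0.9,"z":0,"jaw":-1},{"rx":0,"ry":0,"rz":0,"x":0,"y":0,"z":0,"jaw":-1}]'
cat > m2.py <<'E'
from h import *
p=camera_params('top'); im=grab_frame('top')
a=lambda v:np.degrees(np.arctan2(v[1],v[0]))
b,n=blob(im,*BLUE,(165,215,200,245)); g,_=blob(im,*GREEN,(130,230,165,265)); r_,nr=blob(im,*RED,(148,230,180,255))
B=plane(p,b,.112);G=plane(p,g,.099);R=plane(p,r_,.085);print('B',b,n,B,'G',g,G,'R',r_,nr,R)
for C in ([.563,-.0165],[.565,-.018],[.5613,-.0164]):
    C=np.array(C); print('blue',a(B[:2]-C),'G',a(G[:2]-C),'R',a(R[:2]-C))
print('G-B',a(G-B),np.hypot(*(G-B)[:2]),'G-R',a(G-R))
cv2.imwrite('pics/t5.png',cv2.resize(im[150:290,110:310],(800,560),interpolation=2)[:,:,::-1])
E
python3 m2.py; python3 s.py
```

```text
clock: 11.62
tcp_pos: [0.533, -0.1812, 0.177]
orientation: [3.063, 0.692, 0.002]
contact_force: [0.5, -0.2, -0.3]
grip_width: 0.0002
gripper_force: 0.0
clock: 11.88
tcp_pos: [0.513, -0.2394, 0.1765]
orientation: [3.065, 0.677, -0.002]
contact_force: [1.4, 1.0, 0.4]
grip_width: -0.0001
gripper_force: 0.0
B [180.11111111 236.26262626] 99 [0.5148884  0.09244633 0.112     ] G [145.03921569 247.95098039] [0.48788475 0.17173206 0.099     ] R [163.23076923 242.23076923] 13 [0.50147763 0.13507113 0.085     ]
blue 113.8266488340428 G 111.75479766071156 R 112.09211753395425
blue 114.40469847067047 G 112.11893425675198 R 112.5377620381432
blue 113.09318749500089 G 111.31734637478873 R 111.55116268458896
G-B 108.80814978498924 0.08375812334566915 G-R 110.3434213188676
G [286.22821577 291.39004149] [0.48613234 0.16845043 0.099     ] R [279.27272727 279.54545455] 11 [0.50283703 0.12818646 0.0855    ] B [276.66666667 255.51111111] [0.51401725 0.09621237 0.108     ]
cap? [249.  182.5] 30 [ 0.61142559 -0.13056693  0.108     ]
cap? [323.45238095 208.9047619 ] 42 [ 0.45250452 -0.06919939  0.108     ]
cap? [196.7037037  218.94444444] 54 [0.67392199 0.02744496 0.108     ]
G-R 112.53254792964125 G-B 111.1072902117046
```

View pics/t5.png

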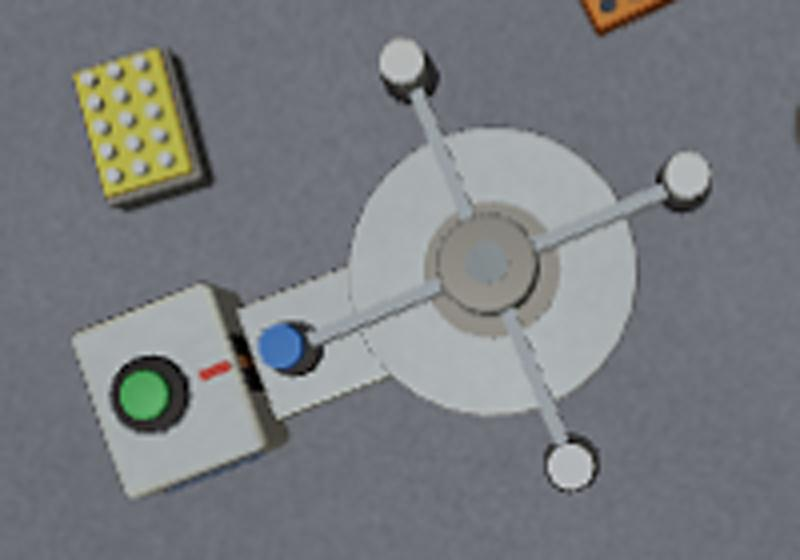

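The top view shows the blue cap at crop (282,347), just short of the line from the hub (487,262) to the red mark (215,371). Wheel angle is about 113.9° against a head at about 112°, so it needs about 2° more (2.4 mm at the spoke). I return and nudge.

```bash
python3 -m jog '[{"rx":0,"ry":0,"rz":0,"x":0.31,"y":0.917,"z":0,"jaw":-1},{"rx":0,"ry":0,"rz":0,"x":0.31,"y":0.917,"z":0,"jaw":-1},{"rx":0,"ry":0,"rz":0,"x":0.31,"y":0.917,"z":0,"jaw":-1},{"rx":0,"ry":0,"rz":0,"x":0.31,"y":0.917,"z":0,"jaw":-1},{"rx":0,"ry":0,"rz":0,"x":0.31,"y":0.917,"z":0,"jaw":-1},{"rx":0,"ry":0,"rz":0,"x":0,"y":0,"z":0,"jaw":-1}]'
```

```text
clock: 12.72
tcp_pos: [0.6089, 0.0514, 0.1766]
orientation: [-3.056, -0.71, -0.003]
contact_force: [-0.5, 0.8, -0.2]
grip_width: 0.0
gripper_force: 0.0
```

```bash
python3 -m jog '[{"rx":0,"ry":0,"rz":0,"x":-0.05,"y":-0.24,"z":0,"jaw":-1},{"rx":0,"ry":0,"rz":0,"x":0,"y":0,"z":-0.8,"jaw":-1},{"rx":0,"ry":0,"rz":0,"x":0,"y":0,"z":-0.8,"jaw":-1},{"rx":0,"ry":0,"rz":0,"x":0,"y":0,"z":-0.6,"jaw":-1},{"rx":0,"ry":0,"rz":0,"x":0,"y":0,"z":0,"jaw":-1}]'
```

```text
clock: 13.35
tcp_pos: [0.6026, 0.0242, 0.0419]
orientation: [3.065, 0.688, -0.01]
contact_force: [-0.1, 0.5, 0.5]
grip_width: -0.0001
gripper_force: 0.0
```

```bash
python3 -m jog '[{"rx":0,"ry":0,"rz":0,"x":0.08,"y":0.01,"z":0.04,"jaw":-1},{"rx":0,"ry":0,"rz":0,"x":0.06,"y":0,"z":0,"jaw":-1},{"rx":0,"ry":0,"rz":0,"x":0.04,"y":0,"z":0,"jaw":-1},{"rx":0,"ry":0,"rz":0,"x":0.03,"y":-0.015,"z":0,"jaw":-1},{"rx":0,"ry":0,"rz":0,"x":0.02,"y":-0.02,"z":0,"jaw":-1},{"rx":0,"ry":0,"rz":0,"x":0,"y":0,"z":0,"jaw":-1}]'; python3 t.py
```

```text
clock: 14.1
tcp_pos: [0.6193, 0.0258, 0.0469]
orientation: [-3.064, -0.692, -0.0]
contact_force: [-0.3, 1.0, 0.9]
grip_width: 0.0003
gripper_force: 0.7
blue [276.16176471 255.625     ] 136 [0.51477097 0.09673081 0.108     ] r 0.12524421429796465 ang 113.6437542388069
```

```bash
python3 -m jog '[{"rx":0,"ry":0,"rz":0,"x":0.006,"y":-0.016,"z":0,"jaw":-1},{"rx":0,"ry":0,"rz":0,"x":0.006,"y":-0.016,"z":0,"jaw":-1},{"rx":0,"ry":0,"rz":0,"x":0,"y":0,"z":0,"jaw":-1}]'; python3 t.py
```

```text
clock: 14.52
tcp_pos: [0.6202, 0.0237, 0.0468]
orientation: [-3.064, -0.692, -0.001]
contact_force: [0.8, 2.6, 1.0]
grip_width: 0.0004
gripper_force: 1.2
blue [273.71527778 255.79166667] 144 [0.51859693 0.09822459 0.108     ] r 0.12514551689763223 ang 111.76452837242185
```

```bash
python3 -m jog '[{"rx":0,"ry":0,"rz":0,"x":-0.05,"y":0.1,"z":0,"jaw":-1},{"rx":0,"ry":0,"rz":0,"x":-0.05,"y":0.12,"z":0,"jaw":-1},{"rx":0,"ry":0,"rz":0,"x":0,"y":0,"z":0.8,"jaw":-1},{"rx":0,"ry":0,"rz":0,"x":0,"y":0,"z":1,"jaw":-1},{"rx":0,"ry":0,"rz":0,"x":-0.3,"y":-0.9,"z":0.2,"jaw":-1},{"rx":0,"ry":0,"rz":0,"x":-0.3,"y":-0.9,"z":0.2,"jaw":-1},{"rx":0,"ry":0,"rz":0,"x":-0.3,"y":-0.9,"z":0,"jaw":-1},{"rx":0,"ry":0,"rz":0,"x":-0.3,"y":-0.9,"z":0,"jaw":-1}]'
python3 -m jog '[{"rx":0,"ry":0,"rz":0,"x":-0.3,"y":-0.9,"z":0,"jaw":-1},{"rx":0,"ry":0,"rz":0,"x":0,"y":0,"z":0,"jaw":-1}]'
python3 m2.py; python3 s.py
```

```text
clock: 15.58
tcp_pos: [0.5411, -0.1807, 0.1791]
orientation: [3.064, 0.692, 0.0]
contact_force: [0.6, 0.5, -1.1]
grip_width: 0.0002
gripper_force: 0.0
clock: 15.82
tcp_pos: [0.5211, -0.2391, 0.1786]
orientation: [3.065, 0.677, -0.003]
contact_force: [1.0, 0.5, -0.3]
grip_width: 0.0
gripper_force: 0.0
B [179.38613861 234.01980198] 101 [0.51968382 0.0942178  0.112     ] G [145.11650485 247.77669903] [0.48826928 0.17157776 0.099     ] R [163.23076923 242.23076923] 13 [0.50147763 0.13507113 0.085     ]
blue 111.36695350268823 G 111.6698785205158 R 112.09211753395425
blue 111.9900126131323 G 112.03541289762543 R 112.5377620381432
blue 110.61710072151699 G 111.23150873199943 R 111.55116268458896
G-B 112.10121848402453 0.08349513363300363 G-R 109.89048106138223
G [286.1875 291.3875] [0.48619347 0.1684608  0.099     ] R [279.27272727 280.        ] 11 [0.50265095 0.12928704 0.0855    ] B [273.68275862 255.75862069] [0.51866437 0.09815159 0.108     ]
cap? [251.31034483 182.37931034] 29 [ 0.60692971 -0.1323601   0.108     ]
cap? [324.16666667 210.11904762] 42 [ 0.45078878 -0.06522965  0.108     ]
cap? [196.67924528 217.54716981] 53 [0.67537249 0.02305624 0.108     ]
G-R 112.78799873268048 G-B 114.78890958854512
```

View pics/t5.png

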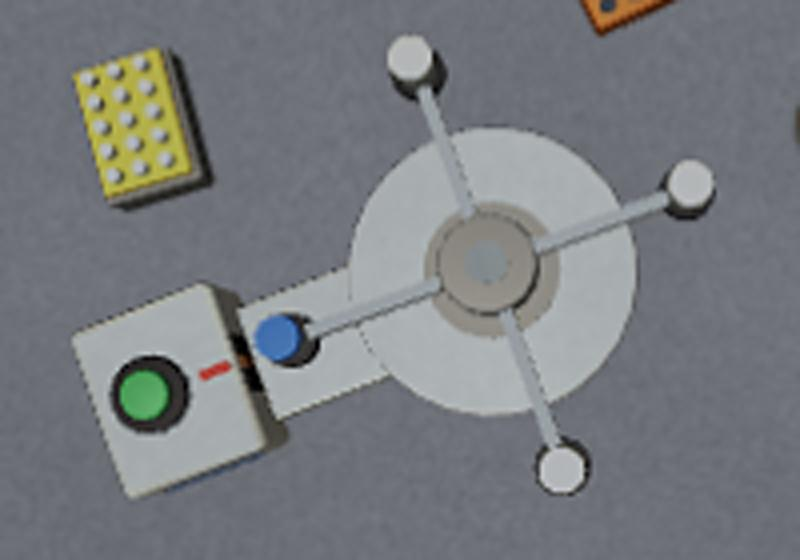

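The wheel now reads 111.4–112.0° against a head at 111.7–112.5°. The blue cap at crop (279,338) sits on the hub-to-red-line axis, so the error is about 1° (2 mm). Now I go above the button at about (0.487, 0.170).

```bash
python3 -m jog '[{"rx":0,"ry":0,"rz":0,"x":-0.08,"y":0.92,"z":0,"jaw":-1},{"rx":0,"ry":0,"rz":0,"x":-0.08,"y":0.92,"z":0,"jaw":-1},{"rx":0,"ry":0,"rz":0,"x":-0.08,"y":0.92,"z":0,"jaw":-1},{"rx":0,"ry":0,"rz":0,"x":-0.08,"y":0.92,"z":0,"jaw":-1},{"rx":0,"ry":0,"rz":0,"x":-0.08,"y":0.92,"z":0,"jaw":-1},{"rx":0,"ry":0,"rz":0,"x":-0.08,"y":0.92,"z":0,"jaw":-1},{"rx":0,"ry":0,"rz":0,"x":-0.08,"y":0.9,"z":0,"jaw":-1},{"rx":0,"ry":0,"rz":0,"x":0,"y":0,"z":0,"jaw":-1}]'
```

```text
clock: 16.92
tcp_pos: [0.4885, 0.1595, 0.1792]
orientation: [-3.058, -0.709, -0.001]
contact_force: [-0.0, -0.9, -0.4]
grip_width: -0.0
gripper_force: 0.0
```

```bash
python3 -m jog '[{"rx":0,"ry":0,"rz":0,"x":0,"y":0.17,"z":-0.6,"jaw":-1},{"rx":0,"ry":0,"rz":0,"x":0,"y":0,"z":-0.6,"jaw":-1},{"rx":0,"ry":0,"rz":0,"x":0,"y":0,"z":0,"jaw":-1}]'
python3 - <<'E'
from h import *
a=grab_frame('side');w=grab_frame('wrist');o=get_obs()['tcp_pos']; p=camera_params('side')
def pr(X):
    q=p['R']@np.array(X)+p['t']; return p['cx']+p['fx']*q[0]/q[2],p['cy']+p['fy']*q[1]/q[2]
print(o,pr(o),pr(o+[0,0,.017]))
cv2.imwrite('pics/s6.png',np.hstack([cv2.resize(a[210:330,230:350],(480,480),interpolation=2),w[:480,100:412][0:384].copy() if 0 else cv2.copyMakeBorder(w[:,100:412],0,96,0,0,0)])[:,:,::-1])
E
```

```text
clock: 17.3
tcp_pos: [0.4878, 0.1619, 0.1047]
orientation: [3.063, 0.694, -0.009]
contact_force: [0.5, 0.4, 0.4]
grip_width: -0.0002
gripper_force: 0.0
[0.4904793  0.16256553 0.10751825] (np.float64(284.3681692566736), np.float64(284.0714336946779)) (np.float64(285.1313121450388), np.float64(275.45593636747196))
```

View pics/s6.png

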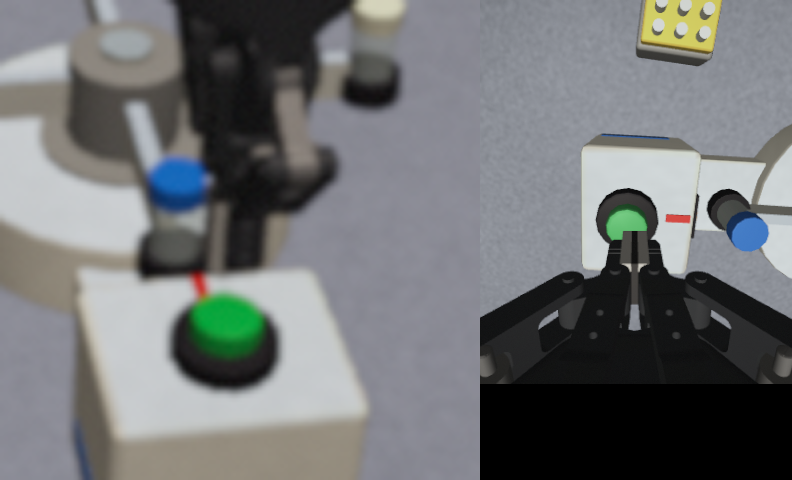

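The side crop shows the tip over the head at about (240,268), just behind the button (228,318). In the wrist crop the button centre is about 6 px left of the tip, i.e. 5 mm towards +y, which matches the reported y. I shift and descend in steps, watching the force.

```bash
python3 -m jog '[{"rx":0,"ry":0,"rz":0,"x":-0.03,"y":0.12,"z":0,"jaw":-1},{"rx":0,"ry":0,"rz":0,"x":0,"y":0,"z":-0.15,"jaw":-1},{"rx":0,"ry":0,"rz":0,"x":0,"y":0,"z":-0.12,"jaw":-1},{"rx":0,"ry":0,"rz":0,"x":0,"y":0,"z":0,"jaw":-1}]'; python3 -m jog '[{"rx":0,"ry":0,"rz":0,"x":0,"y":0,"z":-0.04,"jaw":-1},{"rx":0,"ry":0,"rz":0,"x":0,"y":0,"z":0,"jaw":-1}]'
```

```text
clock: 17.9
tcp_pos: [0.4881, 0.1689, 0.0899]
orientation: [3.064, 0.691, -0.002]
contact_force: [0.0, 0.7, 0.3]
grip_width: 0.0001
gripper_force: 0.0
clock: 18.15
tcp_pos: [0.4886, 0.1692, 0.0881]
orientation: [3.065, 0.691, -0.0]
contact_force: [0.0, 0.5, -0.4]
grip_width: -0.0002
gripper_force: 0.0
```

```bash
for i in 1; do python3 -m jog '[{"rx":0,"ry":0,"rz":0,"x":0,"y":0,"z":-0.06,"jaw":-1},{"rx":0,"ry":0,"rz":0,"x":0,"y":0,"z":0,"jaw":-1}]'; done; python3 -m jog '[{"rx":0,"ry":0,"rz":0,"x":0,"y":0,"z":-0.05,"jaw":-1},{"rx":0,"ry":0,"rz":0,"x":0,"y":0,"z":0,"jaw":-1}]'
```

```text
clock: 18.4
tcp_pos: [0.4889, 0.1694, 0.0847]
orientation: [-3.065, -0.691, -0.001]
contact_force: [0.7, 0.2, 1.8]
grip_width: -0.0
gripper_force: 0.9
clock: 18.65
tcp_pos: [0.4889, 0.1694, 0.0817]
orientation: [-3.065, -0.691, -0.001]
contact_force: [0.9, -0.2, 2.3]
grip_width: -0.0
gripper_force: 1.6
```

Contact came near 0.086 and the spring force is rising. I press on to the bottom.

```bash
python3 -m jog '[{"rx":0,"ry":0,"rz":0,"x":0,"y":0,"z":-0.04,"jaw":-1},{"rx":0,"ry":0,"rz":0,"x":0,"y":0,"z":0,"jaw":-1}]';  python3 -m jog '[{"rx":0,"ry":0,"rz":0,"x":0,"y":0,"z":-0.03,"jaw":-1},{"rx":0,"ry":0,"rz":0,"x":0,"y":0,"z":0,"jaw":-1}]'
```

```text
clock: 18.9
tcp_pos: [0.489, 0.1694, 0.0802]
orientation: [3.064, 0.691, 0.001]
contact_force: [-3.5, -1.3, 13.1]
grip_width: 0.0001
gripper_force: 6.5
clock: 19.15
tcp_pos: [0.4891, 0.1695, 0.0799]
orientation: [3.064, 0.691, 0.002]
contact_force: [-7.7, -2.9, 29.4]
grip_width: -0.0001
gripper_force: 14.3
```

The button bottomed out after about 6 mm of travel. I lift straight up and back away.

```bash
python3 -m jog '[{"rx":0,"ry":0,"rz":0,"x":0,"y":0,"z":0.15,"jaw":-1},{"rx":0,"ry":0,"rz":0,"x":0,"y":0,"z":0.5,"jaw":-1},{"rx":0,"ry":0,"rz":0,"x":0,"y":0,"z":0.9,"jaw":-1},{"rx":0,"ry":0,"rz":0,"x":0,"y":0,"z":0.2,"jaw":-1},{"rx":0,"ry":0,"rz":0,"x":0.05,"y":-0.9,"z":0,"jaw":-1},{"rx":0,"ry":0,"rz":0,"x":0.05,"y":-0.9,"z":0,"jaw":-1},{"rx":0,"ry":0,"rz":0,"x":0.05,"y":-0.9,"z":0,"jaw":-1},{"rx":0,"ry":0,"rz":0,"x":0.05,"y":-0.9,"z":0,"jaw":-1}]' >/dev/null
python3 -m jog '[{"rx":0,"ry":0,"rz":0,"x":0,"y":-0.9,"z":0,"jaw":-1},{"rx":0,"ry":0,"rz":0,"x":0,"y":-0.9,"z":0,"jaw":-1},{"rx":0,"ry":0,"rz":0,"x":0,"y":0,"z":0,"jaw":-1},{"rx":0,"ry":0,"rz":0,"x":0,"y":0,"z":0,"jaw":-1}]'; python3 m2.py; python3 s.py
```

```text
clock: 20.65
tcp_pos: [0.5, -0.1541, 0.1815]
orientation: [-3.063, -0.691, 0.002]
contact_force: [0.3, 1.0, -0.1]
grip_width: 0.0001
gripper_force: 0.0
B [179.38613861 234.01980198] 101 [0.51968382 0.0942178  0.112     ] G [145.1682243  247.96261682] [0.48786671 0.17144266 0.099     ] R [163.23076923 242.23076923] 13 [0.50147763 0.13507113 0.085     ]
blue 111.36695350268823 G 111.78990522363827 R 112.09211753395425
blue 111.9900126131323 G 112.15414051643995 R 112.5377620381432
blue 110.61710072151699 G 111.3520094152816 R 111.55116268458896
G-B 112.39195861333668 0.08352249871717263 G-R 110.51681941546585
G [286.19008264 291.39256198] [0.48618788 0.16847107 0.099     ] R [279.2 279.7] 10 [0.5028874  0.12859136 0.0855    ] B [273.71527778 255.79166667] [0.51859693 0.09822459 0.108     ]
cap? [251.23333333 182.43333333] 30 [ 0.60703456 -0.13209464  0.108     ]
cap? [324.22222222 210.31111111] 45 [ 0.45062422 -0.06457533  0.108     ]
cap? [196.56363636 217.49090909] 55 [0.67563307 0.02293425 0.108     ]
G-R 112.72136511166842 G-B 114.76679823430601
```

The vial hasn't moved, the button is back at its original position and the arm is clear, so I hand in.

```bash
python3 -c "
from bench import r
print(r.hand_in())"
```

```text
the job is handed in; nothing more can be done
None
```

I turned the wheel until the blue-capped vial stood within about 2 mm of the reading spot by my camera measurements, then pressed the green button to its stop, let it come up, backed the arm clear and handed the job in; no verdict came back. One extra: the first push passed just above the spokes, because the fingertip sat about 17 mm higher than reported, so I lowered it and pushed again.

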